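# Sort the phones from the intake rack into the repair trays

## Robot

A 6-joint arm with a two-finger parallel gripper is mounted at the origin on the work surface. World frame = base frame: x ahead of the robot, y to its left, z up, the work surface at z = 0. Lengths are in m, angles in rad, forces in N, time in s.
With the tool pointing down it reaches from about 0.4 to 0.825 m from the base axis. Payload 7 kg.
Tool frame: the origin (TCP) lies midway between the tips of the shut fingers; the grasp point (between the pads) lies 19 mm behind it (robot.grip_depth is the distance from the TCP to the grasp point, in m); z points along the fingers, y is the line along which they close (so a half turn about z gives the same grasp; the last joint's range is limited). The gripper opens to 88 mm and grips with 3 to 60 N. Pads are 19 mm wide; open, the fingers measure 130 mm over their backs; the gripper's body (78 mm by 193 mm) begins 47 mm behind the grasp point.
Start: joints at [-1.031, 0.359, 0.012, 0, -1.224, -0.288], TCP at [0.168, -0.654, 0.227] pointing down, gripper open.
Joint ranges: [-3.07, 3.07], [-1.43, 2.12], [-1.02, 1.25], [-3.03, 1.67], [-3.05, -0], [-3.03, 3.03]. Speed limits (rad/s): [2.39, 2.39, 3.01, 3.14, 3.14, 3.14].

## Interface

Orientations are given as a rotation vector (axis times angle).
In Python, from plant import robot, capture, calibration gives the robot as it stands. Calls block until the motion is done:
- robot.reach(position, orientation): joint-space move of the TCP to a pose.
- robot.move_straight(position, velocity=0.15, orientation=None): straight line of the TCP; orientation=None keeps the orientation; velocity is the mean speed in m/s.
- robot.move_joints(angles): joint-space move.
- robot.gripper_to(opening): opening from 0.0 (shut) to 1.0 (fully open); the grip force is fixed at half the most; returns when the fingers have stopped.
- robot.wait(seconds).
- robot.inverse_kinematics(position, orientation): joint angles nearest the present ones, or None.
- robot.state(): the state.
- capture(name): name is "scene" or "top"; returns the picture (384x512x3 uint8, red, green, blue); there is no depth.
- calibration(name): a dict with "vertical_fov" (degrees; the focal length in pixels is half the picture's height over the tangent of half this angle, whatever the lens; pixels are square), "cx", "cy" (the principal point, pixels), "R" (3x3) and "t" (3): a world point X has camera coordinates R X + t. Camera axes: x right, y down, z forward; pixel columns grow to the right and rows downward; lengths in m; the calibration is good to about 2 mm. A picture is of the moment at which its call begins. calibration takes no time and is no camera call.
A pose or a line that the arm cannot do raises robot.Unreachable and nothing moves.
- robot.job_done(): hands the job in; it is judged then, once.
The state is a dict: "t": time; "joint_positions": joint angles; "qd": joint speeds; "tau": joint torques, N m; "ee_pos": TCP position; "eef_rot": TCP orientation; "contact_force": force on the tool from outside, world axes, zero at the start; "wrist_torque": the same for the moment, N m; "finger_gap": opening from 0.0 (shut) to 1.0 (fully open); "gripper_force": force on a finger pad.
Only numpy, scipy, OpenCV 4.12 (cv2) and the standard library are available. Lean on these libraries where they do the work, as an engineer would, in place of code of your own. Each camera call takes 0.05 s, during which the arm holds its last target. There are 200 camera calls.

## Task

Clear the intake rack on the phone-repair bench: stand the two large touchscreen phones in the long blue tray and the two small keypad phones in the short blue tray, one phone to a bay, each standing on its long edge down on the bay's floor. Set them down, do not drop them, and leave the bottle, the cup of screwdrivers and the multimeter where they are.

Things in the scene. Friction and masses are not known exactly. Their poses are not given: they have to be found in the camera images.
- phone_1: touchscreen phone, a plain black slab 150 long, 75 high (as it stands on its long edge) and 12 thick (mm), 0.13 to 0.25 kg; origin at the middle of the long edge it stands on, midway through the thickness; own x through the thickness (screen at +x), y along the length, z up its height. In the rack it leans: z is 0.5 rad from vertical, top towards the rack's -x (robot) side
- phone_2: touchscreen phone, a plain black slab 150 long, 75 high (as it stands on its long edge) and 12 thick (mm), 0.13 to 0.25 kg; origin at the middle of the long edge it stands on, midway through the thickness; own x through the thickness (screen at +x), y along the length, z up its height. In the rack it leans: z is 0.5 rad from vertical, top towards the rack's -x (robot) side
- handset_1: keypad phone, a smaller black slab 110 long, 60 high and 12 thick (mm), with grey keys, 0.09 to 0.17 kg; origin at the middle of the long edge it stands on, midway through the thickness; own x through the thickness (screen at +x), y along the length, z up its height. In the rack it leans: z is 0.5 rad from vertical, top towards the rack's -x (robot) side
- handset_2: keypad phone, a smaller black slab 110 long, 60 high and 12 thick (mm), with grey keys, 0.09 to 0.17 kg; origin at the middle of the long edge it stands on, midway through the thickness; own x through the thickness (screen at +x), y along the length, z up its height. In the rack it leans: z is 0.5 rad from vertical, top towards the rack's -x (robot) side
- phone_1_mid (a point): centre of phone_1, 37.5 mm up its z axis from its origin
- phone_2_mid (a point): centre of phone_2, 37.5 mm up its z axis from its origin
- handset_1_mid (a point): centre of handset_1, 30 mm up its z axis from its origin
- handset_2_mid (a point): centre of handset_2, 30 mm up its z axis from its origin
- rack: fixed dark steel rack, base plate from -60 to +70 (its x) by 345 (its y) mm, origin on the table under its middle. Two rows (front at its x = -42.5, rear at +42.5 mm) of two places (its y = +84, -84). A phone in the front row can block a gripper reaching for the one behind it. A phone draws straight out along its own z; nothing clamps it.
- slot_front_left (a point): the rack's front left place: point on its ledge, 55 mm above the table, where the origin of the phone lies (up to 5 mm off along the rack's y). The phone leans 0.5 rad on two 6 mm pins on its -x side, 44 mm either side of this point along y, reaching 40 mm up the phone; the ledge reaches 15 mm either side of the phone's middle plane
- slot_front_right (a point): the rack's front right place: point on its ledge, 55 mm above the table, where the origin of the phone lies (up to 5 mm off along the rack's y). The phone leans 0.5 rad on two 6 mm pins on its -x side, 44 mm either side of this point along y, reaching 40 mm up the phone; the ledge reaches 15 mm either side of the phone's middle plane
- slot_rear_left (a point): the rack's rear left place: point on its ledge, 55 mm above the table, where the origin of the phone lies (up to 5 mm off along the rack's y). The phone leans 0.5 rad on two 6 mm pins on its -x side, 44 mm either side of this point along y, reaching 40 mm up the phone; the ledge reaches 15 mm either side of the phone's middle plane
- slot_rear_right (a point): the rack's rear right place: point on its ledge, 55 mm above the table, where the origin of the phone lies (up to 5 mm off along the rack's y). The phone leans 0.5 rad on two 6 mm pins on its -x side, 44 mm either side of this point along y, reaching 40 mm up the phone; the ledge reaches 15 mm either side of the phone's middle plane
- long_tray: fixed blue two-bay tray, 174 by 118 mm outside (its x by y), 50 high; origin on the table under its centre. Two open-topped bays along its x, 166 long and 30 wide inside, floor 5 mm above the table; bay walls 4 thick, 50 high at the ends but 14 high over the middle 86 mm to let fingers in; an empty strip 42 wide lies between the bays
- long_tray_bay_left (a point): centre of the floor of the long_tray's bay at its y = +40 mm; axes as the tray's
- long_tray_bay_right (a point): centre of the floor of the long_tray's bay at its y = -40 mm; axes as the tray's
- short_tray: fixed blue two-bay tray, 132 by 118 mm outside (its x by y), 50 high; origin on the table under its centre. Two open-topped bays along its x, 124 long and 30 wide inside, floor 5 mm above the table; bay walls 4 thick, 50 high at the ends but 14 high over the middle 74 mm to let fingers in; an empty strip 42 wide lies between the bays
- short_tray_bay_left (a point): centre of the floor of the short_tray's bay at its y = +40 mm; axes as the tray's
- short_tray_bay_right (a point): centre of the floor of the short_tray's bay at its y = -40 mm; axes as the tray's
- solvent: bystander: white bottle with a red cap, 50 mm diameter, 125 high, loose; origin at the centre of its underside, z up
- pen_cup: bystander: dark steel cup, 76 mm diameter, with screwdrivers standing in it up to 180 high, loose; origin at the centre of its underside, z up
- multimeter: bystander: yellow multimeter lying flat, 85 (x) by 175 (y) by 37 mm, loose; origin at the centre of its underside, z up

How it is judged:
By the outcome, as a careful person would: the job done as asked, in the order asked, and still so for the second after the job is handed in, with the robot touching nothing.
It also fails if it takes over 72 s, if anything falls off the work surface, if the arm or the gripper's body presses on something with over 40 N, if the wrist force passes 120 N, or if a joint passes its speed limit or range.

## Working session

There is one attempt and no reset: what is moved stays moved. The work goes in short steps, each a Python script; the robot and the scene stay as the last script left them, time stands still between calls to the robot, and variables do not carry over. Pictures are saved under pics/ and viewed, at most 10 in all, crops included, and the job is handed in when it is done.

```bash
mkdir -p pics; ls; python3 - <<'E'
from plant import robot,capture,calibration
import cv2
for n in("scene","top"):
    im=capture(n); cv2.imwrite(f"pics/{n}0.png",cv2.resize(im[:,:,::-1],(800,600),interpolation=cv2.INTER_CUBIC)); cv2.imwrite(f"{n}_raw.png",im[:,:,::-1])
    print(n,calibration(n))
print(robot.state())
E
```

```text
pics
scene {'vertical_fov': 48.90660369618377, 'cx': 257.07141710243127, 'cy': 190.83203005922186, 'R': array([[-0.85447436,  0.5190245 ,  0.02207116],
       [ 0.32064472,  0.56035457, -0.76366859],
       [-0.40873039, -0.64545823, -0.64523108]]), 't': array([ 0.49551628, -0.10605911,  1.31329485])}
top {'vertical_fov': 56.76837143907612, 'cx': 255.4737810017703, 'cy': 197.25393618074185, 'R': array([[ 0.01010654, -0.9999083 ,  0.00901438],
       [-0.99638761, -0.01083029, -0.08422845],
       [ 0.08431835, -0.00813056, -0.9964057 ]]), 't': array([-0.03037114,  0.58063169,  1.11132718])}
{'t': 0.1, 'joint_positions': array([-1.03091242e+00,  3.59340521e-01,  1.11239162e-02, -2.50461927e-04,
       -1.22408069e+00, -2.88096200e-01]), 'qd': array([-0.00064944, -0.00234443,  0.00323395, -0.0003688 , -0.00020064,
       -0.00096478]), 'tau': array([-5.49793804e-04, -5.84164453e+01,  2.93753010e+01,  7.01541334e+00,
        1.02334691e-02, -6.45021896e-05]), 'ee_pos': array([ 0.16800896, -0.65330724,  0.22569894]), 'eef_rot': array([ 3.94281541e-01, -3.11636042e+00, -2.30706165e-03]), 'contact_force': array([-0.66812233, -0.66841442, -0.16596497]), 'wrist_torque': array([-0.01723242,  0.02649911,  0.02562975]), 'gripper_force': 0.0, 'finger_gap': 1.002730618739391}
```

View pics/scene0.png

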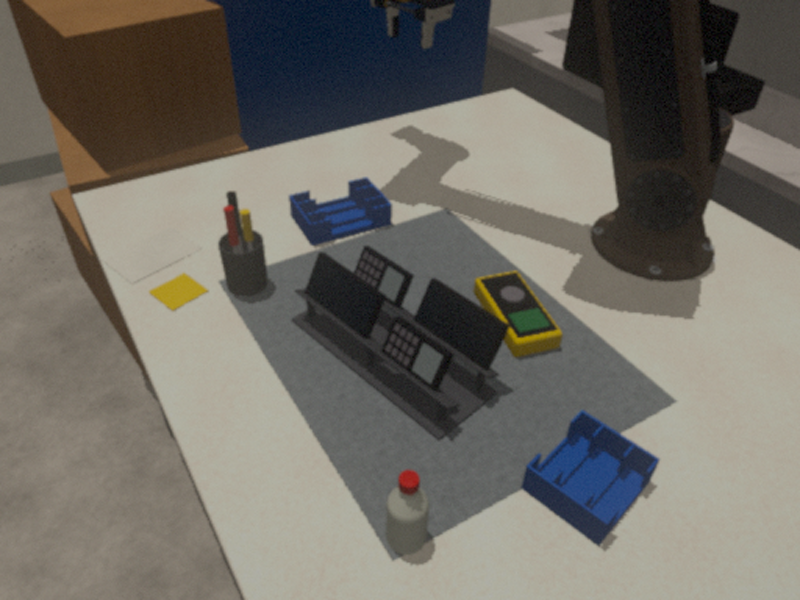

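View pics/top0.png

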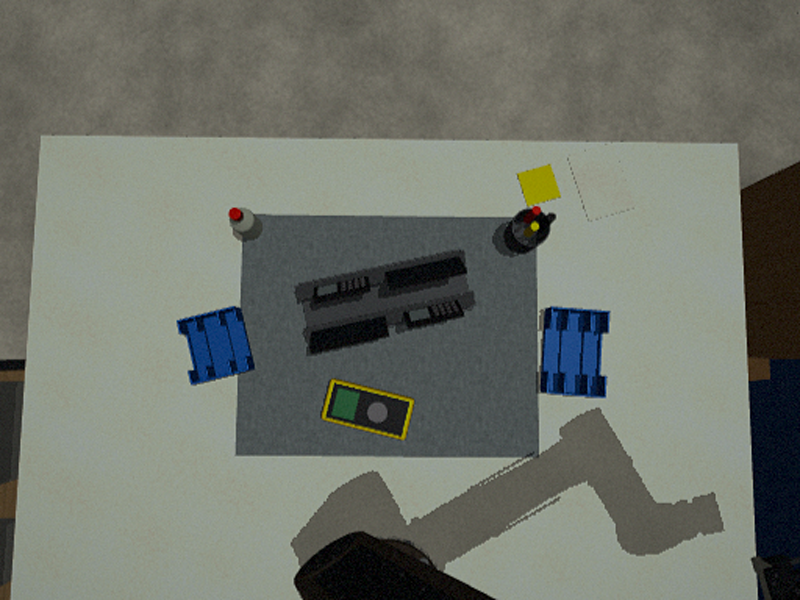

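The scene picture shows touchscreen phones at rear right and front left of the rack and handsets at the other two places. In the top picture, the long tray is near (575,352) of 800x600, the short tray near (216,345) and the rack near (387,302). Next I'll average several frames and take a closer look at the rack.

```bash
cat > vis.py <<'E'
import numpy as np,cv2
from plant import calibration
def cam(n):
    c=calibration(n); f=192/np.tan(np.radians(c["vertical_fov"]/2)); R=c["R"]; return f,c["cx"],c["cy"],R,-R.T@c["t"],c["t"]
def cast(n,uv,z):
    f,cx,cy,R,C,_=cam(n); uv=np.atleast_2d(uv).astype(float)
    d=np.c_[(uv[:,0]-cx)/f,(uv[:,1]-cy)/f,np.ones(len(uv))]@R
    return C+d*((z-C[2])/d[:,2])[:,None]
def proj(n,X):
    f,cx,cy,R,_,t=cam(n); p=np.atleast_2d(X)@R.T+t; return np.c_[f*p[:,0]/p[:,2]+cx,f*p[:,1]/p[:,2]+cy]
E
python3 - <<'E'
from plant import capture
from vis import *
A={}
for n in("scene","top"):
    A[n]=np.mean([capture(n).astype(float) for _ in range(6)],0)[:,:,::-1]; np.save(n+".npy",A[n])
top=A["top"].astype(np.uint8)
hsv=cv2.cvtColor(top,cv2.COLOR_BGR2HSV)
m=cv2.inRange(hsv,(105,130,40),(125,255,255)); m[:,440:]=0; m[:,:100]=0
cs,_=cv2.findContours(cv2.morphologyEx(m,cv2.MORPH_CLOSE,np.ones((5,5))),cv2.RETR_EXTERNAL,cv2.CHAIN_APPROX_NONE)
C=cam("top")[4]; print("cam",C)
for c in cs:
    if cv2.contourArea(c)<500: continue
    c=c[:,0]; print("px",c.min(0),c.max(0))
    h=cv2.convexHull(c)[:,0]
    P0,P5=cast("top",h,0.)[:,:2],cast("top",h,.05)[:,:2]
    r=cv2.minAreaRect((P5*1000).astype(np.float32)); print("rect",r)
    a=np.radians(r[2]); ctr=np.zeros(2)
    for u in (np.array([np.cos(a),np.sin(a)]),np.array([-np.sin(a),np.cos(a)])):
        e=[]
        for s in(1,-1):
            v=s*u; hi=(P5@v).max(); 
            if C[:2]@v>hi: hi=(P0@v).max()
            e.append(s*hi)
        ctr+=u*sum(e)/2; print("size",e[0]-e[1],"dir",np.degrees(np.arctan2(u[1],u[0])))
    print("ctr",ctr)
def crop(n,x,y,w,h,s):
    c=A[n][y:y+h,x:x+w]; c=np.clip(255*(c/160)**.6,0,255).astype(np.uint8)
    cv2.imwrite(f"pics/{n}1.png",cv2.resize(c,None,fx=s,fy=s,interpolation=cv2.INTER_CUBIC))
crop("top",180,150,130,85,6); crop("scene",180,150,155,140,4)
E
```

```text
cam [ 0.48513589 -0.01504424  1.15651222]
px [346 196] [389 253]
rect ((496.8643493652344, -373.9776611328125), (129.48109436035156, 172.0515594482422), 86.0543212890625)
size 0.11626229033207114 dir 86.0543212890625
size 0.17205153850376997 dir 176.0543212890625
ctr [ 0.49640949 -0.38057138]
px [113 196] [162 245]
rect ((503.7002868652344, 340.7479248046875), (130.7977752685547, 129.04759216308594), 14.634686470031738)
size 0.12887934006802837 dir 14.634686470031738
size 0.11661959569477973 dir 104.63468647003174
ctr [0.50305837 0.34700264]
```

View pics/top1.png

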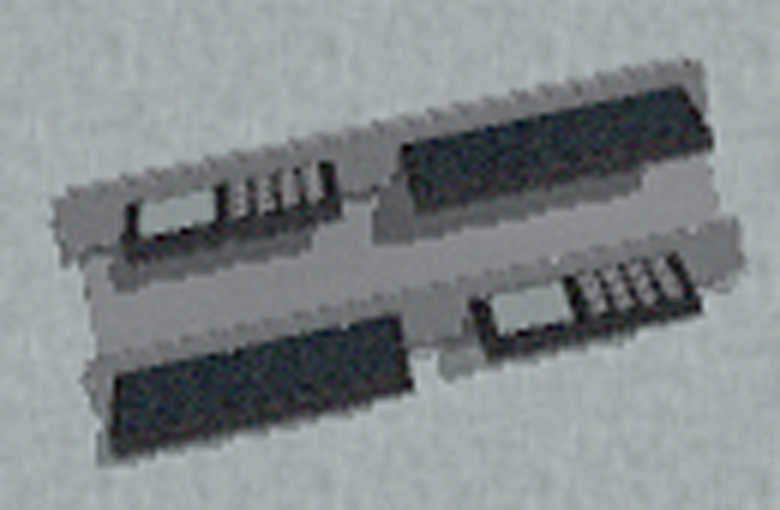

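View pics/scene1.png

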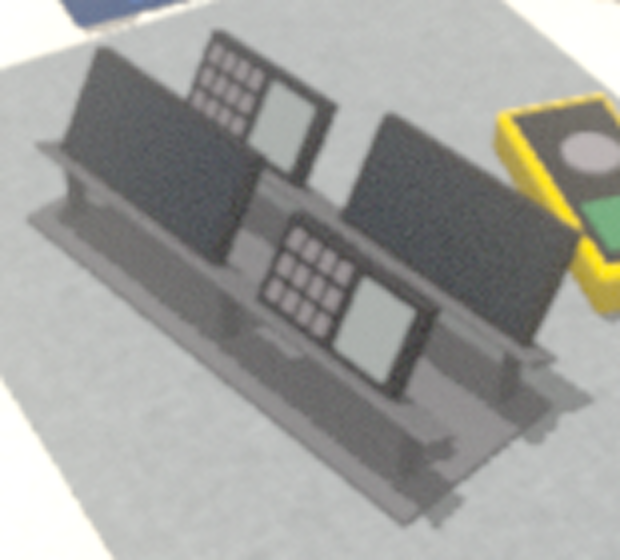

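The crop shows the four slabs as clearly darker than the rack and its shadows. The touchscreen phones are at crop (260,380) and (555,145), the handsets at (585,305) and (235,205). I'll measure them by their long edges, at known heights.

```bash
python3 - <<'E'
from vis import *
A=np.load("top.npy"); g=A.mean(2)
# upscale for subpixel contours
s=4; G=cv2.resize(g,None,fx=s,fy=s,interpolation=cv2.INTER_CUBIC)
x0,y0,w,h=180,150,130,85
m=np.zeros(G.shape,np.uint8); sl=np.s_[y0*s:(y0+h)*s,x0*s:(x0+w)*s]
print(np.percentile(g[y0:y0+h,x0:x0+w],[2,10,20,30,50]))
m[sl]=(G[sl]<24)*255
m=cv2.morphologyEx(m,cv2.MORPH_OPEN,np.ones((3,3)))
cs,_=cv2.findContours(cv2.morphologyEx(m,cv2.MORPH_CLOSE,np.ones((15,15))),cv2.RETR_EXTERNAL,cv2.CHAIN_APPROX_NONE)
vis=A.astype(np.uint8).copy()
S=np.sin(.5);Cc=np.cos(.5)
a=.22; res=[]
for c in cs:
    if cv2.contourArea(c)<1500: continue
    hl=(c[:,0]+.5)/s-.5
    mp=hl.mean(0)
    big=cv2.minAreaRect(c)[1]; L=max(big)/s; H=.075 if L>43 else .060
    zt=.055+H*Cc-.006*S; zf=.055+H*Cc+.006*S
    for _ in range(3):
        Y=np.array([-np.sin(a),np.cos(a)]);X=np.array([Y[1],-Y[0]])
        P=cast("top",hl,zt)[:,:2]; B=cast("top",hl,.058)[:,:2]
        y=P@Y; x=P@X; yc=(y.max()+y.min())/2; l=np.ptp(y)
        mid=abs(y-yc)<.4*l
        low=mid&(x<np.median(x)); up=mid&(x>np.median(x))
        k=np.polyfit(y[low],x[low],1); k2=np.polyfit(B[up]@Y,B[up]@X,1)
        xt=k[1]+k[0]*yc+H*S+.006*Cc; xb=k2[1]+k2[0]*yc-.006*Cc
        # length extents near the top (rear) edge
        e=x<np.percentile(x,50); yl=(y[e].max()+y[e].min())/2
        a_here=a-np.arctan((k[0]+k2[0])/2)
    print("px",mp.round(1),"L",round(L,1),"H",H,"len",round(np.ptp(y[e]),4),"yc",round(yl,4),"x top/bot",round(xt,4),round(xb,4),"yaw",round(a-np.arctan(k[0]),4),round(a-np.arctan(k2[0]),4))
    res.append((H,xt,xb,yl)); cv2.drawContours(vis,[(c/s).astype(int)],-1,(0,255,0),1)
cv2.imwrite("pics/m.png",cv2.resize(vis[y0:y0+h,x0:x0+w],None,fx=5,fy=5,interpolation=cv2.INTER_NEAREST))
E
```

```text
[ 6.72222222 11.27777778 32.15555556 44.5        76.66666667]
px [222.7 213.7] L 51.7 H 0.075 len 0.1496 yc -0.0429 x top/bot 0.5489 0.5456 yaw 0.2298 0.227
px [275.8 201.5] L 39.4 H 0.06 len 0.1112 yc -0.2096 x top/bot 0.5525 0.5401 yaw 0.1754 0.3867
px [216.2 186.4] L 42.1 H 0.06 len 0.1246 yc -0.0404 x top/bot 0.6328 0.6248 yaw 0.182 0.3407
px [270.9 174.8] L 53.3 H 0.075 len 0.1518 yc -0.2104 x top/bot 0.6334 0.6318 yaw 0.2393 0.2252
```

View pics/m.png

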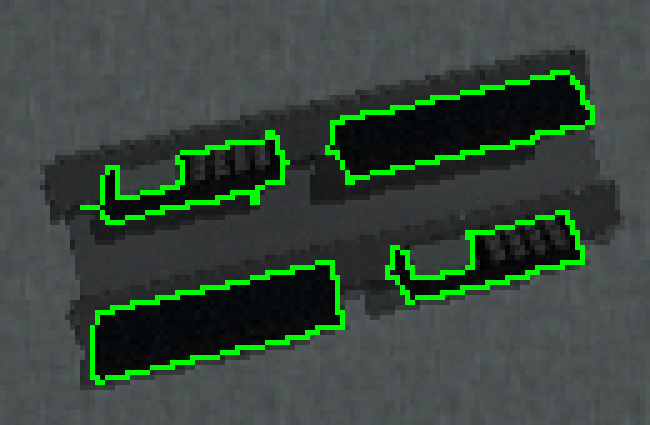

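Both touchscreen phones fit the rack geometry, with a yaw of about 0.225. I'll take the handsets' rack x from that and clean up the rear handset's y, then check IK on the whole plan.

```bash
cat > plan.py <<'E'
from vis import *
from plant import robot
from scipy.spatial.transform import Rotation as Rn
a0=.22; YAW=.225
def w(x,y): return np.array([x*np.cos(a0)-y*np.sin(a0),x*np.sin(a0)+y*np.cos(a0)])
FL,RR=w(.5473,-.0429),w(.6326,-.2104)
YHR=-.045 # rear handset y in the a0 frame
FR=w(.5473,-.2096)
RL=w(.6326,YHR)
rx=np.array([np.cos(YAW),np.sin(YAW),0]); ry=np.array([-rx[1],rx[0],0])
pz=np.array([0,0,np.cos(.5)])-rx*np.sin(.5); px=np.cross(ry,pz)
LT,LA=np.array([.4964,-.3806]),np.radians(-3.95)
ST,SA=np.array([.5031,.3470]),np.radians(14.63)
def bay(c,a,s): return c+s*.04*np.array([-np.sin(a),np.cos(a)])
# slot, grip height, bay, tray angle
JOBS={"FL":(FL,.050,bay(LT,LA,-1),LA),"FR":(FR,.042,bay(ST,SA,1),SA),
      "RR":(RR,.050,bay(LT,LA,1),LA),"RL":(RL,.042,bay(ST,SA,-1),SA)}
def ori(ty,tz): return Rn.from_matrix(np.c_[np.cross(ty,tz),ty,tz]).as_rotvec()
def poses(k,gs,ps):
    o,h,b,a=JOBS[k]; g=np.r_[o,.055]+pz*(h-.019); q=ori(gs*px,-pz)
    p=np.r_[b,.005+h-.019]; n=np.array([-np.sin(a),np.cos(a),0])
    return g,q,p,ori(ps*n,np.array([0,0,-1.]))
UP=np.array([0,0,.16]); LIFT=.15
E
python3 - <<'E'
from plan import *
g=np.load("top.npy").mean(2); s=4; G=cv2.resize(g,None,fx=s,fy=s,interpolation=cv2.INTER_CUBIC)
Y=np.array([-np.sin(a0),np.cos(a0)])
for (x0,x1,y0,y1) in((195,238,173,198),(255,298,188,212)):
    m=np.zeros(G.shape,np.uint8); m[y0*s:y1*s,x0*s:x1*s]=(G[y0*s:y1*s,x0*s:x1*s]<22)*255
    m=cv2.morphologyEx(cv2.morphologyEx(m,cv2.MORPH_CLOSE,np.ones((15,15))),cv2.MORPH_OPEN,np.ones((9,9)))
    c=max(cv2.findContours(m,0,cv2.CHAIN_APPROX_NONE)[0],key=cv2.contourArea)[:,0]
    hl=(c+.5)/s-.5
    for z in(.07,.105):
        y=cast("top",hl,z)[:,:2]@Y; print(z,"y ends",y.min(),y.max(),(y.min()+y.max())/2)
for k in JOBS:
    for gs in(1,-1):
        for ps in(1,-1):
            G_,q,p,qp=poses(k,gs,ps)
            r=[robot.inverse_kinematics(*v) for v in((G_+pz*.06,q),(G_,q),(G_+pz*LIFT,q),(p+UP,qp),(p,qp))]
            print(k,gs,ps,[None if v is None else np.round(v,1).tolist() for v in r[1:4]],r[4] is not None, r[0] is not None)
E
```

```text
0.07 y ends -0.10121508021231333 0.020015230571179116 -0.04059992482056711
0.105 y ends -0.10183800479856683 0.015487093691664521 -0.043175455553451154
0.07 y ends -0.2694249986091019 -0.14933620644810944 -0.20938060252860569
0.105 y ends -0.26462934893842105 -0.14840899714023134 -0.2065191730393262
FL 1 1 [None, [0.7, -0.3, -1.0, 0.5, -0.5, 2.3], [-0.4, 0.3, -0.1, -0.0, -1.1, -1.2]] True False
FL 1 -1 [None, [0.7, -0.3, -1.0, 0.5, -0.5, 2.3], [-0.4, 0.3, -0.1, 0.0, -1.1, 1.9]] True False
FL -1 1 [None, [0.7, -0.3, -1.0, 0.5, -0.5, -0.9], [-0.4, 0.3, -0.1, -0.0, -1.1, -1.2]] True False
FL -1 -1 [None, [0.7, -0.3, -1.0, 0.5, -0.5, -0.9], [-0.4, 0.3, -0.1, 0.0, -1.1, 1.9]] True False
FR 1 1 [[0.2, 0.2, -0.7, -0.2, -0.2, -2.9], [0.2, -0.2, -0.7, -0.1, -0.5, -3.0], [1.0, 0.3, -0.2, -0.0, -1.1, -2.3]] True True
FR 1 -1 [[0.2, 0.2, -0.7, -0.2, -0.2, -2.9], [0.2, -0.2, -0.7, -0.1, -0.5, -3.0], [1.0, 0.3, -0.2, 0.0, -1.1, 0.9]] True True
FR -1 1 [[0.2, 0.2, -0.7, -0.2, -0.2, 0.2], [0.2, -0.2, -0.7, -0.1, -0.5, 0.1], [1.0, 0.3, -0.2, -0.0, -1.1, -2.3]] True True
FR -1 -1 [[0.2, 0.2, -0.7, -0.
[... 226 characters left out ...]
.2, -3.0], None, [-0.3, 0.3, -0.2, 0.0, -1.1, 1.8]] True True
RR -1 1 [[0.2, 0.3, -0.6, -0.1, -0.2, 0.2], [0.2, -0.0, -0.6, -0.1, -0.5, 0.1], [-0.3, 0.3, -0.2, -0.0, -1.1, -1.4]] True True
RR -1 -1 [[0.2, 0.3, -0.6, -0.1, -0.2, 0.2], [0.2, -0.0, -0.6, -0.1, -0.5, 0.1], [-0.3, 0.3, -0.2, 0.0, -1.1, 1.8]] True True
RL 1 1 [None, [0.6, -0.1, -0.9, 0.5, -0.4, 2.4], [0.9, 0.3, -0.2, -0.0, -1.1, -2.2]] True False
RL 1 -1 [None, [0.6, -0.1, -0.9, 0.5, -0.4, 2.4], [0.9, 0.3, -0.2, 0.0, -1.1, 1.0]] True False
RL -1 1 [None, [0.6, -0.1, -0.9, 0.5, -0.4, -0.8], [0.9, 0.3, -0.2, -0.0, -1.1, -2.2]] True False
RL -1 -1 [None, [0.6, -0.1, -0.9, 0.5, -0.4, -0.8], [0.9, 0.3, -0.2, 0.0, -1.1, 1.0]] True False
```

```bash
cat >> plan.py <<'E'
def poses(k,gs,ps,phi=0.):
    """phi: tool turned by phi about the phone's own x (pads stay flat on the phone)."""
    o,h,b,a=JOBS[k]; gp=.019
    t=-pz*np.cos(phi)+ry*np.sin(phi)
    g=np.r_[o,.055]+pz*h+t*gp; q=ori(gs*px,t)
    n=np.array([-np.sin(a),np.cos(a),0]); u=np.array([np.cos(a),np.sin(a),0])
    # phone x -> gs*ps*n ; phone y = z cross x
    Y=np.cross([0,0,1.],gs*ps*n); tp=np.array([0,0,-np.cos(phi)])+Y*np.sin(phi)
    return g,q,np.r_[b,.005+h]+tp*gp,ori(ps*n,tp)
E
python3 - <<'E'
from plan import *
for k in ("FL","RL"):
  for phi in np.arange(-.6,.61,.1):
    out=[]
    for gs in(1,-1):
        for ps in(1,-1):
            G,q,p,qp=poses(k,gs,ps,phi)
            r=[robot.inverse_kinematics(*v) for v in((G+pz*.06,q),(G,q),(G+pz*.1,q),(G+pz*LIFT,q),(p+UP,qp),(p,qp))]
            out.append("".join(".X"[v is not None] for v in r))
            if gs==-1 and ps==1 and r[1] is not None: out.append(str([np.round(v,2).tolist() for v in r if v is not None][:3]))
    print(k,round(phi,1),out)
E
```

```text
FL -0.6 ['....XX', '....XX', '....XX', '....XX']
FL -0.5 ['....XX', '....XX', '....XX', '....XX']
FL -0.4 ['....XX', '....XX', '....XX', '....XX']
FL -0.3 ['....XX', '....XX', '....XX', '....XX']
FL -0.2 ['....XX', '....XX', '....XX', '....XX']
FL -0.1 ['....XX', '....XX', '....XX', '....XX']
FL -0.0 ['...XXX', '...XXX', '...XXX', '...XXX']
FL 0.1 ['..XXXX', '..XXXX', '..XXXX', '..XXXX']
FL 0.2 ['.X.XXX', '.X.XXX', 'XXXXXX', '[[0.44, -0.05, -0.75, -0.27, -0.35, 0.06], [0.39, 0.11, -0.69, -0.45, -0.28, 0.29], [0.47, -0.15, -0.77, -0.19, -0.43, -0.05]]', 'XXXXXX']
FL 0.3 ['XXXXXX', 'XXXXXX', 'XXXXXX', '[[0.25, 0.0, -0.59, -0.58, -0.54, 0.49], [0.21, 0.15, -0.55, -0.71, -0.48, 0.67], [0.28, -0.09, -0.61, -0.5, -0.6, 0.38]]', 'XXXXXX']
FL 0.4 ['XXXXXX', 'XXXXXX', 'XXXXXX', '[[0.1, 0.06, -0.51, -0.75, -0.71, 0.74], [0.07, 0.19, -0.48, -0.85, -0.65, 0.89], [0.11, -0.03, -0.51, -0.69, -0.76, 0.65]]', 'XXXXXX']
FL 0.5 ['XXXXXX', 'XXXXXX', 'XXXXXX', '[[-0.02, 0.12, -0.44, -0.85, -0.86, 0.91], [-0.03, 0.24, -0.42, -0.93, -0.8, 1.03], [-0.02, 0.03, -0.45, -0.8, -0.91, 0.83]]', 'XXXXXX']
FL 0.6 
[... 849 characters left out ...]
'XXXXXX']
RL 0.3 ['XXXXXX', 'XXXXXX', 'XXXXX.', '[[0.24, 0.15, -0.44, -0.59, -0.55, 0.5], [0.21, 0.28, -0.4, -0.68, -0.5, 0.63], [0.25, 0.07, -0.46, -0.53, -0.6, 0.42]]', 'XXXXXX']
RL 0.4 ['XXXXXX', 'XXXXX.', 'XXXXX.', '[[0.12, 0.2, -0.36, -0.74, -0.7, 0.71], [0.1, 0.31, -0.33, -0.82, -0.65, 0.82], [0.13, 0.12, -0.37, -0.69, -0.74, 0.64]]', 'XXXXXX']
RL 0.5 ['XXXXXX', 'XXXXX.', 'XXXX..', '[[0.02, 0.24, -0.3, -0.84, -0.84, 0.86], [0.01, 0.36, -0.27, -0.9, -0.79, 0.95], [0.02, 0.17, -0.31, -0.8, -0.88, 0.79]]', 'XXXXXX']
RL 0.6 ['XXXXXX', 'XXXX.X', 'XXXX.X', '[[-0.06, 0.3, -0.25, -0.91, -0.97, 0.96], [-0.06, 0.41, -0.22, -0.96, -0.92, 1.04], [-0.06, 0.22, -0.26, -0.88, -1.01, 0.9]]', 'XXXXXX']
```

```bash
sed -i 's/^YHR=.*/YHR=-.0445/; s/^FR=.*/FR=w(.5473,-.2085)/; s/^YHR=-.0445/YHR=-.0445/' plan.py; cat > act.py <<'E'
from plan import *
from plant import capture
PHI={"FL":.28,"RL":.28,"FR":.05,"RR":.05}; GS=-1
def snap(n,f): cv2.imwrite(f"pics/{f}.png",cv2.resize(capture(n)[:,:,::-1],(640,480)))
def pick(k):
    g,q,_,_=poses(k,GS,1,PHI[k])
    robot.reach(g+pz*LIFT,q)
    robot.gripper_to(.5)
    robot.move_straight(g+pz*.05,.2); robot.move_straight(g,.1)
    robot.gripper_to(0.); s=robot.state(); print("gripped",s["finger_gap"]*88,"mm",s["gripper_force"],s["contact_force"].round(1),"t",s["t"])
    robot.move_straight(g+pz*.05,.08); robot.move_straight(g+pz*LIFT,.2)
    s=robot.state(); print("lifted",s["finger_gap"]*88,s["gripper_force"],s["t"])
def choose(k):
    j6=robot.state()["joint_positions"][5]; best=None
    for ps in(1,-1):
        _,_,p,q=poses(k,GS,ps,PHI[k])
        v=robot.inverse_kinematics(p+UP,q); v2=robot.inverse_kinematics(p,q)
        if v is not None and v2 is not None and (best is None or abs(v[5]-j6)<best[0]): best=(abs(v[5]-j6),p,q)
    return best[1:]
def place(k):
    p,q=choose(k); robot.reach(p+UP,q)
    robot.move_straight(p+[0,0,.03],.2); robot.move_straight(p+[0,0,.008],.06); robot.wait(.2)
    f0=robot.state()["contact_force"][2]; z=.008
    while z>-.004:
        z-=.001; robot.move_straight(p+[0,0,z],.02); f=robot.state()["contact_force"]
        if f[2]-f0>2.5: break
    print("set down at",z,"df",f[2]-f0,f.round(1),"tcp",robot.state()["ee_pos"]-p)
    robot.gripper_to(.45); robot.wait(.2)
    robot.move_straight(p+[0,0,.06],.12); robot.move_straight(p+UP,.25); print("t",robot.state()["t"])
E
python3 - <<'E'
from act import *
pick("FL"); snap("scene","a1")
E
```

```text
gripped 11.790842912018785 mm 29.99960571527481 [-1.6 -0.4  3.7] t 6.225
lifted 11.811678682828678 29.999403655529022 7.65
```

View pics/a1.png

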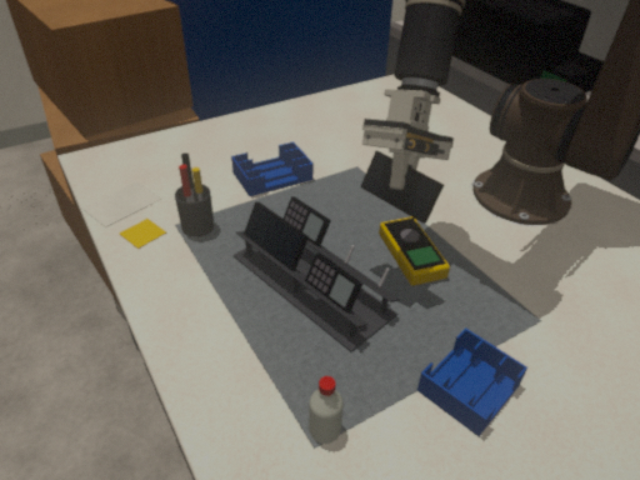

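The front-left phone is held near (402,185), level and close to centred in the fingers, and the rest of the scene is undisturbed. Next I'll place it.

```bash
python3 - <<'E'
from act import *
place("FL"); robot.reach(*(lambda g,q,p,r:(g+pz*LIFT,q))(*poses("FR",GS,1,PHI["FR"]))); a=capture("top"); 
cv2.imwrite("pics/b1.png",cv2.resize(np.clip(2*a[185:265,320:420,::-1].astype(int),0,255).astype(np.uint8),None,fx=5,fy=5))
E
```

```text
set down at -0.001 df 11.196584744921367 [-4.7  2.3 10.2] tcp [ 0.0002908  -0.00023711  0.00033533]
t 15.325
```

View pics/b1.png

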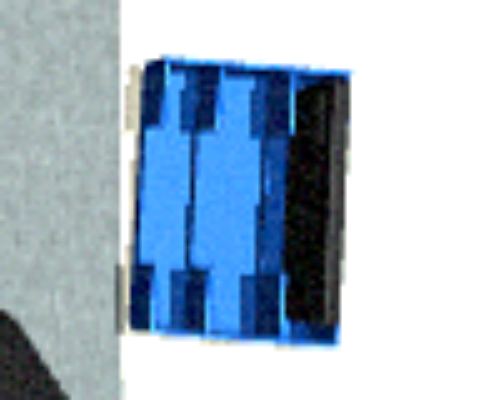

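The phone stands upright in the outer bay of the long tray (dark strip at crop x 290–350, y 75–330), clear of both ends. Next is the front handset.

```bash
python3 - <<'E'
from act import *
pick("FR")
assert robot.state()["finger_gap"]*88>10
place("FR"); robot.reach(*(lambda g,q,p,r:(g+pz*LIFT,q))(*poses("RR",GS,1,PHI["RR"]))); a=capture("top"); 
cv2.imwrite("pics/c1.png",cv2.resize(np.clip(2*a[150:260,95:325,::-1].astype(int),0,255).astype(np.uint8),None,fx=3.4,fy=3.4))
E
```

```text
gripped 12.035964790462497 mm 29.99726951122284 [-0.4 -0.2  4.5] t 19.1667
lifted 12.091240525717257 29.997184574604034 20.5917
set down at 0.0 df 7.7739859662489215 [-1.4 -0.5  6.3] tcp [9.20979764e-05 5.88620413e-05 7.48791802e-04]
t 27.9917
```

View pics/c1.png

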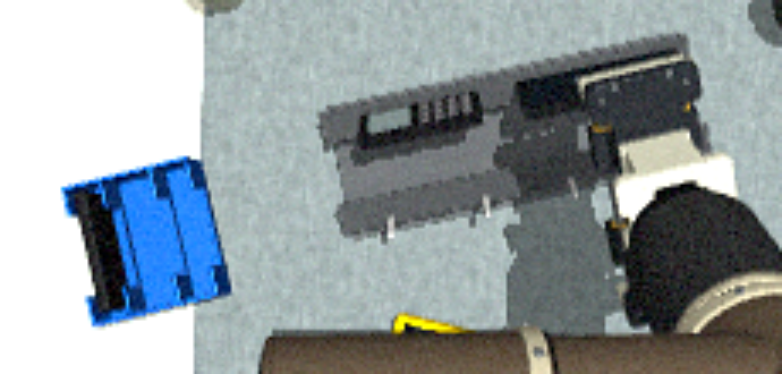

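The first handset stands in the outer bay of the short tray (crop 100,250). The gripper is above the rear-right phone. Time is fine, so I'll do the two rear items now.

```bash
python3 - <<'E'
from act import *
for k in("RR","RL"):
    pick(k); assert robot.state()["finger_gap"]*88>10
    place(k)
robot.move_straight(robot.state()["ee_pos"]+[-.03,0,.1],.2)
a,b=capture("top"),capture("scene")
f=lambda i:np.clip(2*i[:,:,::-1].astype(int),0,255).astype(np.uint8)
cv2.imwrite("pics/d1.png",np.hstack([cv2.resize(f(a[120:270,100:420]),(800,375))])); 
cv2.imwrite("pics/d2.png",cv2.resize(f(b),(800,600)))
print(robot.state()["t"])
E
```

```text
gripped 11.815072277642672 mm 29.998939633369446 [-0.1  0.6  2.2] t 32.325
lifted 11.777433817721278 29.99878853559494 33.75
set down at 0.0 df 6.912783554649744 [-1.2  1.1  5.4] tcp [ 1.29289295e-04 -6.61680037e-05  5.46471384e-04]
t 40.7167
gripped 11.795465458615256 mm 29.999526143074036 [-4.  -0.1  7. ] t 44.5417
lifted 11.705359594532583 29.99938040971756 45.9667
set down at 0.001 df 3.650084768631088 [ 0.5 -0.2  2.3] tcp [0.00020148 0.00010092 0.00131906]
t 52.2583
53.0333
```

View pics/d1.png

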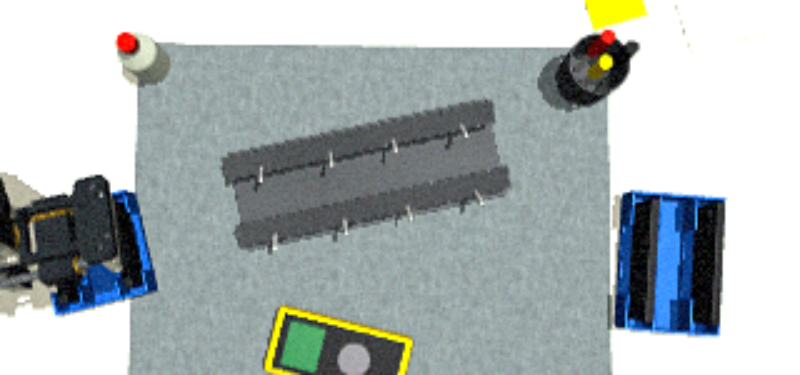

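View pics/d2.png

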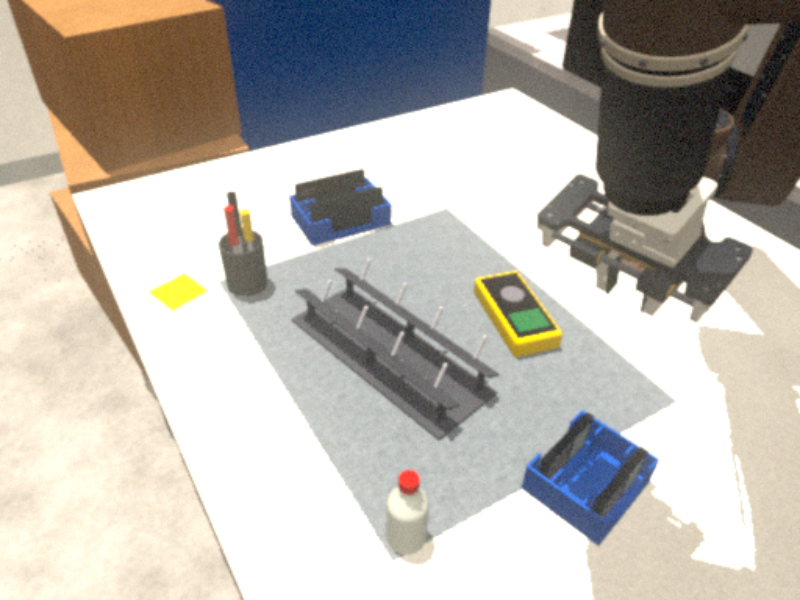

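The rack is empty. Both phones stand in the long tray (at (340,200) in the scene picture) and both handsets in the short tray ((567,447) and (625,483)). The bottle, cup and multimeter haven't moved, and the gripper is clear.

```bash
python3 -c "
from plant import robot
print(robot.job_done())"
```

```text
the job is handed in; nothing more can be done
None
```

Job handed in at about 53 s: both touchscreen phones stand in the long tray and both keypad phones in the short tray, one per bay, with the bottle, cup and multimeter left where they were.

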